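# Change over the glaze feed and open the idle tank

## Robot

A 6-joint arm with a two-finger parallel gripper is mounted at the origin on the work surface. World frame = base frame: x ahead of the robot, y to its left, z up, the work surface at z = 0. Lengths are in m, angles in degrees, forces in N, time in s.
With the tool pointing down it reaches from about 0.25 to 0.775 m from the base axis. Payload 4 kg.
Tool frame: the origin (TCP) lies on the centre line of the jaws, within the pads' length; the fingertips stand 19 mm ahead of it and the grasp point (between the pads) is the TCP; y points along the fingers, x is the direction in which the jaws open and shut, and the axes are right-handed (so a half turn about y gives the same grasp; the last joint's range is limited). The gripper opens to 94 mm and grips with 3 to 60 N. Pads are 16 mm wide; open, the fingers measure 119 mm over their backs; the gripper's body (75 mm by 177 mm) begins 78 mm behind the grasp point.
Start: joints at [63.02, 4.996, 78.535, -0, 96.463, -5.907], TCP at [0.198, 0.513, 0.225] pointing down, gripper open.
Joint ranges: [-177.83, 177.83], [-43.37, 116.18], [15.69, 146.23], [-61.86, 241.86], [9.47, 152.12], [-147.06, 147.06]. Speed limits (degrees/s): [159.86, 159.86, 180, 180, 180, 180].

## Interface

Orientations are given as [roll, pitch, yaw] about the fixed x, y, z axes, in that order (R = Rz(yaw) Ry(pitch) Rx(roll)).
In Python, from station import bot gives the robot as it stands.
- The arm moves only by the shell command python3 -m creep 'ROWS' [FORCE]. ROWS is JSON, a list of rows, each a list of 5 numbers: the opening, from 0 (shut) to 1 (fully open), then the shift along the tool's x, y, z in m, then the turn about the tool's y in rad. In form: [[grip, x, y, z, twist], ...]. A call has exactly 8 rows; each row is the pose to reach, as a shift and turn from the pose commanded when the call began, along the tool's axes at that moment; what a row does not reach only later rows make up. A row lasts 1/10 s, in which the tool goes at most 50 mm and 8.59 degrees, less where a joint would pass 70% of its speed; a pose out of reach is approached as far as the arm can. A call with a gripper value outside its range is refused whole. The fingers move at their own pace and stop on an object; FORCE is the grip in N (left out, the last holds). Time passes only in rows, so rows that repeat a pose let the fingers close, or fill a call up. It gives the time, the measured TCP pose, the force and the opening at its end, in the units of the state.
- bot.state(): the state, without advancing time (a new reading comes with each control period).
- bot.read_camera(name): name is "scene" or "top" or "wrist"; returns the picture (400x640x3 uint8, blue, green, red); there is no depth.
- bot.camera_params(name): a dict with "vertical_fov" (degrees; the focal length in pixels is half the picture's height over the tangent of half this angle, whatever the lens; pixels are square), "cx", "cy" (the principal point, pixels), "D" ([k1, k2, p1, p2, k3] as OpenCV has them; the pictures are not rectified), "R" (3x3) and "t" (3): a world point X has camera coordinates R X + t; the wrist camera has in their place "T_tool_cam" (4x4, takes a point from camera to tool coordinates, whose origin is the TCP and whose axes are the tool frame's). Camera axes: x right, y down, z forward; pixel columns grow to the right and rows downward; lengths in m; the calibration is good to about 2 mm. A picture is of the moment at which its call begins: read the wrist's pose just before it. camera_params takes no time and is no camera call.
- bot.finish_job(): hands the job in, once; it reports no verdict.
Trained networks look in the newest picture that a camera, given by its name, has taken for a name from the list of things; names that differ only in an ending like _2 or _b are one class to them, and where a whole thing is asked for, a point or a joint stands for the part that bears it (a point fixed in the world has none). Each returns a list of dicts, best first, with "confidence" (0 to 1); they miss things now and then, are a little off and sometimes report something else, mostly with a low value. They report only what shows in the picture. A call takes as long as a camera call.
- bot.find_in(camera, thing): "at" ([x, y, z] in m, in the coordinates of the camera as it stood for that picture, good to about 4 mm: the middle of the surface that is visible of it).
The state is a dict: "time": time; "joint_positions": joint angles; "qd": joint speeds; "tau": joint torques, N m; "position": TCP position; "tcp_rot": TCP orientation; "contact_force": force on the tool from outside, world axes, zero at the start; "torque": the same for the moment, N m; "gripper_width": finger opening in m.
Only numpy, scipy, OpenCV 4.12 (cv2) and the standard library are available. Lean on these libraries where they do the work, as an engineer would, in place of code of your own. Each camera call takes 0.05 s, during which the arm holds its last target.

## Task

The feed switch is set towards the robot, feeding the glaze tank with the square filler neck; move its lever to upright (off), pause there for a good second, and then push it fully over to the far side. Only then open that tank for refilling: press its sprung bar-handled cap straight down, twist it a sixth of a turn counter-clockwise (seen from above) while it is down, lift it off, and stand it gently upright on its stem in the empty shallow tray. Let go of everything, do not drop the cap, and leave the other things on the bench where they are.

Things in the scene. Friction and masses are not known exactly. Their poses are not given: they have to be found in the camera images.
- tank: The glaze tank, fixed to the bench: a squat round metal drum, 150 mm across and 75 mm high, with a square steel filler neck (76 x 76 mm, from 75 to 107 mm above the bench) centred on top. Origin: centre of the drum's underside, on the bench; z up. A short outlet tap points along its +x. Two slots for the cap's lugs run along the tank's x axis, either side of the neck's hole.
- cap: The loose cap in the tank's neck, about 0.16 kg, 64 mm tall, upright. Origin: centre of the stem's flat underside, 93 mm above the bench when locked. Stem 27 mm across, 24 mm long; at its foot two lugs (9 mm wide, 6 mm tall) reach 24 mm out along the cap's x axis; above it a disc 66 mm across from z = 24 to 32 mm, then the grip bar. It stands by itself on its stem.
- neck (a point): Centre of the neck's top face, 107 mm above the bench; locked, the cap's disc stands 10 mm above it. Ribs 6 mm deep stop the locked cap turning: press it over 6 mm down (8 mm to the hard stop at 10 mm is good), then turn it 60 degrees counter-clockwise to a stop. Within about 7 degrees of there the lugs meet the slots; let it rise and lift it straight out.
- cap_bar (a point): Centre of the cap's upright grip bar, 48 mm above the cap's origin; axes as the cap's. The bar is 48 mm long along x, 14 mm thick along y and 32 mm tall (z = 32 to 64 mm on the cap). Locked, it lies 60 degrees clockwise (seen from above) of the tank's x axis; free, along the tank's x axis.
- spring_plate (a joint): Travel in m of the spring plate under the cap's stem: 0 with the cap locked, negative as it is pressed, +0.006 (end stop) when the cap has come free. It pushes the cap up with 9 N at 0 and 14 N at -0.010, where the disc meets the neck (hard stop). It keeps pushing the cap until that is 6 mm above its locked height.
- switch_box: The feed changeover switch, fixed to the bench: a grey metal box 120 (x) x 90 (y) x 60 mm high. Origin: centre of its underside; z up. The lever stands in the middle of its top and swings along the box's x axis.
- feed_lever (a joint): Angle of the switch lever in rad: 0 is upright (off); -0.6 is fully towards the robot (the box's -x), feeding the square-necked tank; +0.6 is fully to the far side (the box's +x). Friction holds it where it is left (about 1.6 N at the ball), with no springs and no clicks. The pivot lies along the box's y axis, 55 mm above the bench at the box's centre.
- lever_ball (a point): Centre of the black ball, 24 mm across, at the end of the lever, 75 mm from the pivot; the shaft below it is 10 mm thick.
- tray: The empty shallow metal tray, fixed to the bench: 180 (x) x 150 (y) mm, 20 mm high, walls and floor 4 mm. Origin: centre of its underside; z up.
- tray_in (a point): Centre of the tray's inner floor, 4 mm above the bench; axes as the tray's.
- mould_a: Bystander: black confectionery mould, 78 x 36 x 16 mm. Origin: centre of the underside.
- mould_b: Bystander: black confectionery mould, 54 x 36 x 16 mm. Origin: centre of the underside.
- bonbon_box: Bystander: cardboard box, 55 x 45 x 30 mm. Origin: centre of the underside.
- palette: Bystander: spatula lying beyond the tray.
- coffee_cup: Bystander: lidded paper cup, 84 mm across, 114 mm tall. Origin: centre of the underside.
- tub: Bystander: clear plastic tub, 110 mm across, 65 mm tall. Origin: centre of the underside.
- jar: Bystander: jar, 64 mm across, 75 mm tall. Origin: centre of the underside.

How it is judged:
By the outcome, as a careful person would: the job done as asked, in the order asked, and still so for the second after the job is handed in, with the robot touching nothing.
It also fails if it takes over 67 s, if anything falls off the work surface, if the arm or the gripper's body presses on something with over 40 N, if the wrist force passes 120 N, or if a joint passes its speed limit or range.

## Working session

There is one attempt and no reset: what is moved stays moved. The work goes in short steps, Python scripts to look and compute and a shell command to move; the robot and the scene stay as the last step left them, time stands still between calls to the robot, and variables do not carry over. Pictures are saved under pics/ and viewed, and the job is handed in when it is done.

```bash
ls; mkdir -p pics
python3 - <<'E'
from station import bot
import cv2, numpy as np
print(bot.state())
for n in ["scene","top","wrist"]:
    im=bot.read_camera(n); cv2.imwrite(f"pics/{n}0.png",im)
    print(n,bot.camera_params(n))
E
```

```text
pics
{'time': 0.0, 'joint_positions': array([ 6.30189233e+01,  5.04111839e+00,  7.86233634e+01, -1.39092689e-03,
        9.64640589e+01, -5.90645047e+00]), 'qd': array([-0.00749736, -0.01135313,  0.07030012,  0.02548988,  0.02130173,
        0.02057593]), 'tau': array([-6.64725194e-04, -3.40189183e+01, -3.02422822e+01,  7.18023512e-02,
        3.30772146e-02, -1.96673295e-04]), 'position': array([0.19754431, 0.51275475, 0.22329721]), 'tcp_rot': array([-89.98814766,   0.12800055,  68.92523199]), 'contact_force': array([-0.25887694, -0.23711873, -0.11879603]), 'torque': array([-0.00287597,  0.00711988,  0.00853418]), 'gripper_width': 0.09374999093037371}
scene {'vertical_fov': 55.692881432545214, 'cx': 321.4011869783547, 'cy': 200.14297400201286, 'D': array([-0.01116035,  0.        ,  0.        ,  0.        ,  0.        ]), 'R': array([[-0.89635422,  0.44282847,  0.02126169],
       [ 0.30683924,  0.65427801, -0.69120906],
       [-0.31999811, -0.61304424, -0.722342  ]]), 't': array([ 0.50547344, -0.11593346,  1.24049139])}
top {'vertical_fov': 48.90032698628807, 'cx': 323.10421076732786, 'cy': 198.63926269794084, 'D': array([-0.0426856,  0.       ,  0.       ,  0.       ,  0.       ]), 'R': array([[ 0.06602982, -0.99781089, -0.00367212],
       [-0.9774693 , -0.06394342, -0.20115917],
       [ 0.20048401,  0.01687189, -0.97955168]]), 't': array([0.00552195, 0.58775124, 1.08749172])}
wrist {'vertical_fov': 67.4369081576558, 'cx': 310.41473527876315, 'cy': 194.9581718653335, 'D': array([-0.03696187,  0.        ,  0.        ,  0.        ,  0.        ]), 'T_tool_cam': array([[ 9.99999995e-01, -9.32987627e-05, -4.32380102e-05,
        -1.60029740e-03],
       [ 1.60236991e-05, -2.73959460e-01,  9.61741241e-01,
        -1.59425748e-01],
       [-1.01574730e-04, -9.61741236e-01, -2.73959457e-01,
         8.01177889e-02],
       [ 0.00000000e+00,  0.00000000e+00,  0.00000000e+00,
         1.00000000e+00]])}
```

View pics/scene0.png

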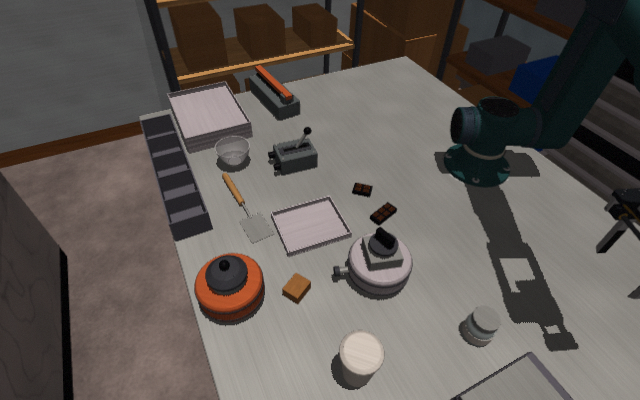

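View pics/top0.png

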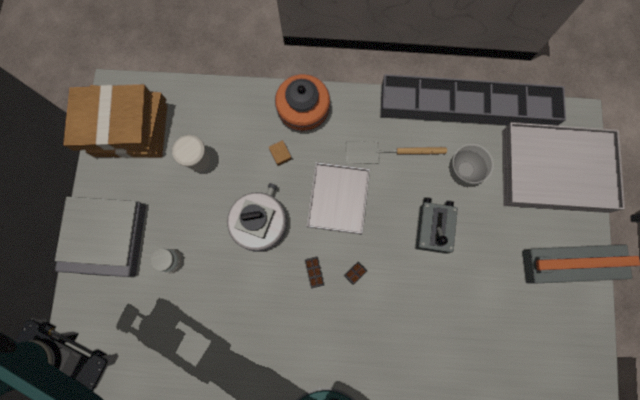

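View pics/wrist0.png

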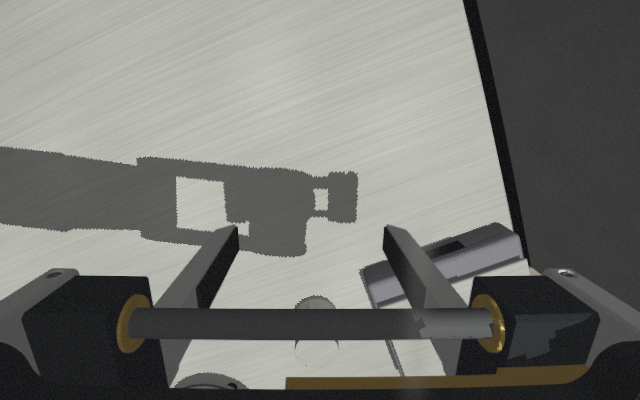

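The scene camera shows the switch around (295,152), tank at (380,262) and tray at (311,225). The top view shows the tank at (257,220), tray at (339,198) and switch at (437,226). Next: crops and measurements.

```bash
cat > h.py <<'E'
from station import bot
import cv2, numpy as np
from scipy.spatial.transform import Rotation as Ro
def K(p): 
    f=200/np.tan(np.radians(p["vertical_fov"])/2); return np.array([[f,0,p["cx"]],[0,f,p["cy"]],[0,0,1]])
def ext(n,st=None):
    p=bot.camera_params(n)
    if n!="wrist": return p,np.array(p["R"]),np.array(p["t"])
    st=st or bot.state()
    T=np.eye(4);T[:3,:3]=Ro.from_euler("xyz",st["tcp_rot"],degrees=True).as_matrix();T[:3,3]=st["position"]
    M=np.linalg.inv(T@np.array(p["T_tool_cam"])); return p,M[:3,:3],M[:3,3]
def ray(n,uv,st=None):
    p,R,t=ext(n,st); q=cv2.undistortPoints(np.array([[uv]],float),K(p),np.array(p["D"]))[0,0]
    return -R.T@t, R.T@np.array([q[0],q[1],1.])
def onz(n,uv,z,st=None):
    c,d=ray(n,uv,st); return c+d*(z-c[2])/d[2]
def tri(obs):
    A=np.zeros((3,3));b=np.zeros(3)
    for n,uv in obs:
        c,d=ray(n,uv);d/=np.linalg.norm(d);P=np.eye(3)-np.outer(d,d);A+=P;b+=P@c
    return np.linalg.solve(A,b)
def proj(n,X,st=None):
    p,R,t=ext(n,st); return cv2.projectPoints(np.array(X,float).reshape(-1,3),cv2.Rodrigues(R)[0],t,K(p),np.array(p["D"]))[0][:,0]
def find(n,thing,st=None):
    p,R,t=ext(n,st)
    return [(round(o["confidence"],2),np.round(R.T@(np.array(o["at"])-t),4)) for o in bot.find_in(n,thing)[:3]]
E
python3 - <<'E'
from h import *
for n,cs in {"top":[(215,175,90,80),(395,185,90,80),(295,150,90,100)],"scene":[(320,220,110,90),(255,115,80,65)]}.items():
    im=cv2.imread(f"pics/{n}0.png")
    tiles=[]
    for i,(x,y,w,h) in enumerate(cs):
        cv2.imwrite(f"pics/{n}c{i}.png",cv2.resize(im[y:y+h,x:x+w],None,fx=6,fy=6,interpolation=cv2.INTER_CUBIC))
for n in ["top","scene"]:
  for th in ["tank","cap","switch_box","lever_ball","tray","cap_bar"]:
    print(n,th,find(n,th))
E
```

```text
top tank [(0.6, array([0.5058, 0.1946, 0.075 ]))]
top cap [(0.96, array([0.5108, 0.2081, 0.1272])), (0.52, array([ 0.4051, -0.0539,  0.0158]))]
top switch_box [(0.21, array([ 0.7193, -0.3584,  0.026 ]))]
top lever_ball [(0.55, array([ 0.4931, -0.2493,  0.1252]))]
top tray [(0.81, array([6.003e-01, 6.000e-04, 6.000e-04]))]
top cap_bar [(0.77, array([0.5157, 0.2129, 0.1256]))]
scene tank [(0.94, array([0.5504, 0.2468, 0.0747])), (0.53, array([0.604 , 0.0046, 0.0026]))]
scene cap [(0.63, array([0.5237, 0.2249, 0.1224]))]
scene switch_box [(0.9, array([ 0.5442, -0.2314,  0.0565]))]
scene lever_ball [(0.39, array([ 0.4976, -0.2507,  0.1035]))]
scene tray [(0.78, array([0.6047, 0.0057, 0.0083]))]
scene cap_bar [(0.89, array([0.5228, 0.2182, 0.126 ]))]
```

View pics/topc0.png

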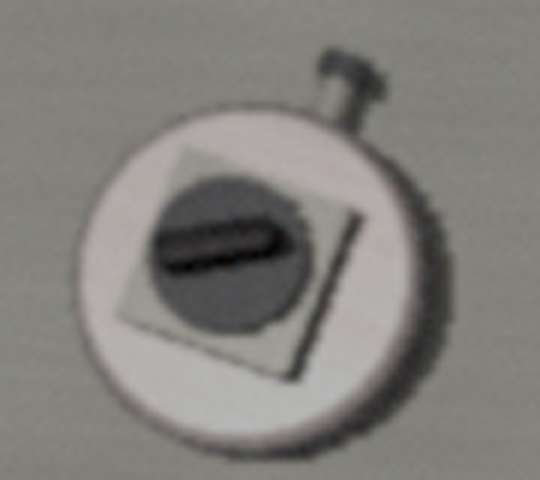

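View pics/topc1.png

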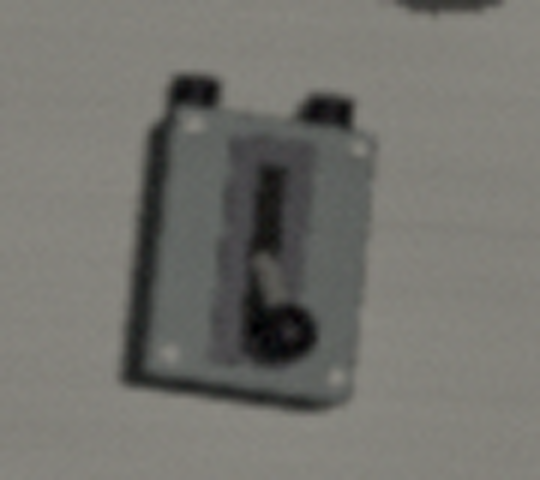

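View pics/scenec0.png

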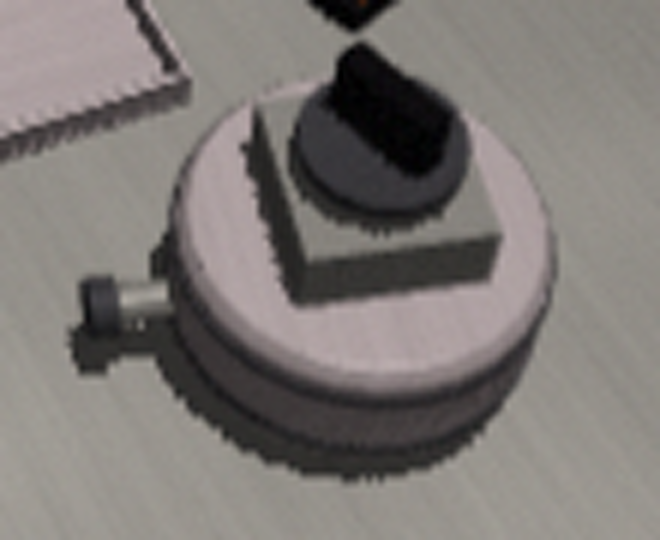

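View pics/scenec1.png

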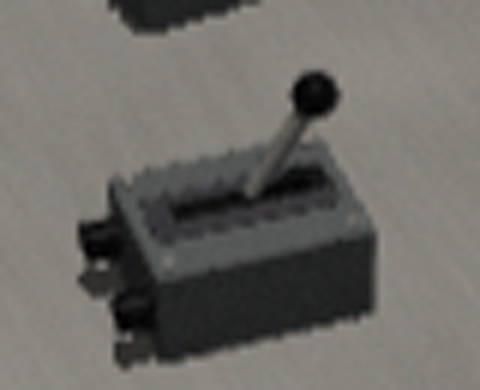

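View pics/topc2.png

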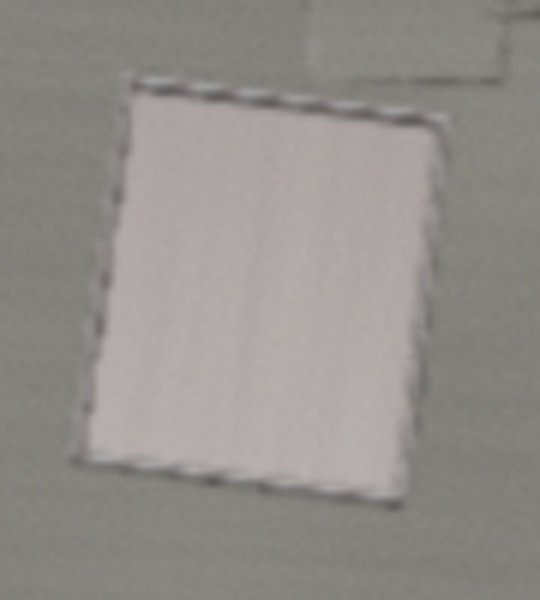

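Run:
```python
from h import *
from scipy.optimize import least_squares
def px(n,c,pts): return [(n,np.array(c)+np.array(p)/6) for p in pts]
def fit(local,obs,x0):
    def r(v):
        Rm=Ro.from_euler("z",v[2]).as_matrix(); o=[]
        for (n,uv),l in zip(obs,local): o+=list(proj(n,Rm@np.array(l)+[v[0],v[1],0])[0]-uv)
        return np.array(o)
    s=least_squares(r,x0,loss="soft_l1"); print(s.x[:2].round(4),np.degrees(s.x[2]).round(2),r(s.x).round(1)); return s.x
a=.038;z=.107
# tank x axis points toward tap (up in top image, slightly right): 
tx=fit([(a,a,z),(a,-a,z),(-a,-a,z),(-a,a,z),(a,a,z),(-a,a,z),(a,-a,z)][:4]+[(a,a,z),(-a,a,z),(a,-a,z)][:0],
 px("top",(215,175),[(183,150),(362,213),(293,376),(120,316)]),[.51,.2,-.35])
print("pred scene",((proj("scene",[Ro.from_euler("z",tx[2]).as_matrix()@np.array(q)+[tx[0],tx[1],0] for q in [(a,a,z),(a,-a,z),(-a,-a,z),(-a,a,z)]])-[320,220])*6).round(0).tolist())
print("tap dir",onz("top",np.array((215,175))+np.array((352,75))/6,.03))
# switch screws: unknown spacing -> use box corners z=.06
sw=fit([(.06,.045,.06),(.06,-.045,.06),(-.06,-.045,.06),(-.06,.045,.06)],px("top",(395,185),[(172,108),(376,135),(350,400),(143,373)]),[.5,-.24,-.1])
print("screws centre z.06",onz("top",np.array((395,185))+np.mean([(195,122),(360,148),(337,377),(168,352)],0)/6,.06))
print("pred scene sw",((proj("scene",[Ro.from_euler("z",sw[2]).as_matrix()@np.array(q)+[sw[0],sw[1],0] for q in [(.06,.045,.06),(.06,-.045,.06),(-.06,-.045,.06),(-.06,.045,.06)]])-[255,115])*6).round(0).tolist())
print("ball",tri([("top",np.array((395,185))+np.array((285,335))/6),("scene",np.array((255,115))+np.array((315,95))/6)]))
Rm=Ro.from_euler("z",sw[2]).as_matrix()
print("ball pred",Rm@np.array([-.075*np.sin(.6),0,.055+.075*np.cos(.6)])+[sw[0],sw[1],0])
tr=fit([(.09,.075,.02),(.09,-.075,.02),(-.09,-.075,.02),(-.09,.075,.02)],px("top",(295,150),[(128,75),(447,118),(402,504),(72,462)]),[.6,0,-.1])
# cap bar ends, top face z=.157
for e in [(165,247),(282,232)]: print("bar",onz("top",np.array((215,175))+np.array(e)/6,.157))
print("disc",onz("top",np.array((215,175))+np.array((232,255))/6,.125))
```

```text
[0.5144 0.2086] -15.85 [ 0.9 -0.3 -0.6 -0.8 -0.2  0.7  0.1  0.4]
pred scene [[302.0, 248.0], [250.0, 89.0], [435.0, 64.0], [498.0, 220.0]]
tap dir [0.61407925 0.17952586 0.03      ]
[ 0.5307 -0.2576] -4.78 [-0.1 -1.   0.1 -0.5  0.2  1.1 -0.2  0.4]
screws centre z.06 [ 0.53207726 -0.25950344  0.06      ]
pred scene sw [[155.0, 277.0], [104.0, 173.0], [318.0, 126.0], [378.0, 225.0]]
ball [ 0.48879561 -0.25402631  0.11533433]
ball pred [ 0.48853827 -0.25404636  0.11690017]
[0.5993 0.0028] -3.89 [-0.5 -0.   0.6 -0.2  0.4  0.3 -0.5 -0.1]
bar [0.51147145 0.23010591 0.157     ]
bar [0.5204999  0.18447618 0.157     ]
disc [0.51483982 0.20889947 0.125     ]
```

```bash
cat >> h.py <<'E'
def goto(x,y,z,yaw=None,ref=None):
    st=bot.state(); pos=np.array(st["position"]); R=Ro.from_euler("xyz",st["tcp_rot"],degrees=True).as_matrix()
    cy=np.degrees(np.arctan2(R[1,0],R[0,0]))
    d=np.array([x,y,z])-pos
    print("t",round(st["time"],2),"pos",pos.round(4),"yaw",round(cy,2),"F",np.round(st["contact_force"],1),"w",round(st["gripper_width"],4))
    print("shift tool",(R.T@d).round(4),"twist",None if yaw is None else np.radians(-((yaw-cy+180)%360-180)).round(4))
E
python3 -c "
from h import *
goto(.489,-.254,.195,85.2)"
```

```text
t 0.75 pos [0.1978 0.5132 0.2246] yaw 68.93 F [-0.3  1.3  0.2] w 0.0937
shift tool [-0.6112  0.0295 -0.5476] twist -0.284
```

```bash
python3 -m creep '[[1,-0.036,0,-0.032,-0.03],[1,-0.072,0,-0.064,-0.07],[1,-0.108,0,-0.097,-0.10],[1,-0.144,0,-0.129,-0.14],[1,-0.180,0,-0.161,-0.18],[1,-0.216,0,-0.193,-0.21],[1,-0.252,0,-0.226,-0.25],[1,-0.288,0,-0.258,-0.284]]'; python3 -c "
from h import *
goto(.489,-.254,.195,85.2)"
```

```text
time: 1.55
position: [0.3352, 0.15, 0.2249]
tcp_rot: [-90.1, -0.0, 85.3]
contact_force: [0.3, 0.0, 0.4]
gripper_width: 0.0939
t 1.55 pos [0.3352 0.15   0.2249] yaw 85.32 F [0.3 0.  0.4] w 0.0939
shift tool [-0.3901  0.0299 -0.1862] twist 0.002
```

```bash
python3 -m creep '[[1,-0.045,0,-0.021,0],[1,-0.09,0,-0.043,0],[1,-0.135,0,-0.064,0],[1,-0.18,0,-0.086,0],[1,-0.225,0.005,-0.107,0],[1,-0.270,0.01,-0.129,0],[1,-0.315,0.02,-0.150,0],[1,-0.360,0.03,-0.172,0]]'
python3 - <<'E'
from h import *
goto(.489,-.254,.195,85.2)
cv2.imwrite("pics/w1.png",bot.read_camera("wrist"))
print(proj("wrist",[.489,-.254,.116]),find("wrist","lever_ball"))
E
```

```text
time: 2.35
position: [0.476, -0.2218, 0.1949]
tcp_rot: [-90.1, 0.0, 85.2]
contact_force: [0.7, 0.2, 0.2]
gripper_width: 0.0939
t 2.35 pos [ 0.476  -0.2218  0.1949] yaw 85.16 F [0.7 0.2 0.2] w 0.0939
shift tool [-0.031  -0.     -0.0157] twist -0.0007
[[282.95441784 227.41451332]] [(0.84, array([ 0.4897, -0.2626,  0.1167]))]
```

View pics/w1.png

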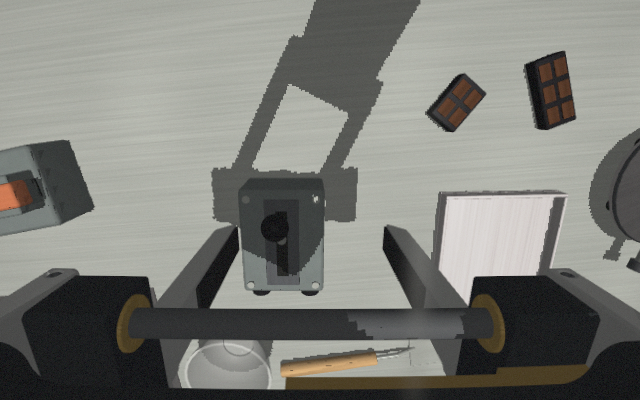

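Run:
```python
from h import *
im=cv2.imread("pics/w1.png")[160:310,220:350]
cv2.imwrite("pics/w1c.png",cv2.resize(im,None,fx=4,fy=4,interpolation=cv2.INTER_CUBIC))
print(onz("wrist",(275,228),.117), onz("wrist",(281,243),.06))
for c in [(245,200),(316,199),(313,286),(250,286)]: print(onz("wrist",c,.06))
```

```text
[ 0.48708893 -0.25626589  0.117     ] [ 0.52677356 -0.26123351  0.06      ]
[ 0.47634002 -0.29215605  0.06      ]
[ 0.48174366 -0.2202655   0.06      ]
[ 0.58149604 -0.23203598  0.06      ]
[ 0.57539081 -0.30161164  0.06      ]
```

View pics/w1c.png

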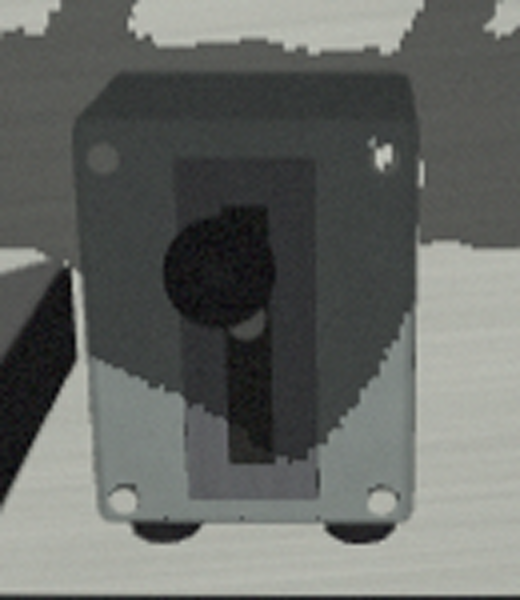

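```bash
python3 -c "
from h import *
goto(.488,-.256,.117,85.2)"; python3 -m creep '[[0.6,-0.016,0,-0.007,0],[0.5,-0.033,0,-0.014,0],[0.5,-0.033,0.02,-0.015,0],[0.5,-0.033,0.04,-0.015,0],[0.5,-0.033,0.06,-0.015,0],[0.5,-0.033,0.078,-0.015,0],[0.5,-0.033,0.078,-0.015,0],[0.5,-0.033,0.078,-0.015,0]]' 10;  python3 -c "
from h import *
goto(.488,-.256,.117,85.2)"
```

```text
t 2.45 pos [ 0.4754 -0.224   0.1914] yaw 84.87 F [-0.5  0.7 -0.7] w 0.0941
shift tool [-0.0308  0.0743 -0.0157] twist -0.0057
time: 3.25
position: [0.4881, -0.2532, 0.1179]
tcp_rot: [-90.1, 0.0, 85.3]
contact_force: [0.7, -0.7, 0.7]
gripper_width: 0.0471
t 3.25 pos [ 0.4881 -0.2532  0.1179] yaw 85.27 F [ 0.7 -0.7  0.7] w 0.0471
shift tool [-0.0027  0.0009 -0.0002] twist 0.0011
```

```bash
python3 -m creep '[[0.4,-0.001,0,0,0],[0.3,-0.002,0,0,0],[0.2,-0.002,0,0,0],[0.1,-0.002,0,0,0],[0.1,-0.002,0,0,0],[0.1,-0.002,0,0,0],[0.1,-0.002,0,0,0],[0.1,-0.002,0,0,0]]' 10;  python3 - <<'E'
from h import *
goto(.488,-.256,.117,85.2)
cv2.imwrite("pics/w2.png",bot.read_camera("wrist"))
E
```

```text
time: 4.05
position: [0.4879, -0.2539, 0.1178]
tcp_rot: [-90.0, -0.2, 85.2]
contact_force: [-0.4, 4.3, 2.4]
gripper_width: 0.0233
t 4.05 pos [ 0.4879 -0.2539  0.1178] yaw 85.25 F [-0.4  4.3  2.4] w 0.0233
shift tool [-0.0021  0.0008 -0.0003] twist 0.0008
```

View pics/w2.png

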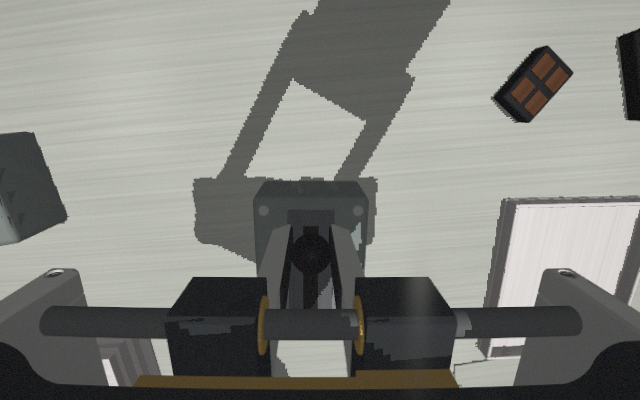

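```bash
python3 -m creep '[[0.1,0.001,-0.0039,-0.0064,0],[0.1,0.001,-0.0072,-0.0131,0],[0.1,0.001,-0.0098,-0.0202,0],[0.1,0.001,-0.0116,-0.0275,0],[0.1,0.001,-0.0127,-0.0349,0],[0.1,0.001,-0.0131,-0.0424,0],[0.1,0.001,-0.0131,-0.0424,0],[0.1,0.001,-0.0131,-0.0424,0]]';  python3 - <<'E'
from h import *
goto(.53,-.26,.13,85.2)
for n in ["scene","top","wrist"]: cv2.imwrite(f"pics/{n}3.png",bot.read_camera(n))
a=cv2.imread("pics/scene3.png")[115:180,255:335];b=cv2.imread("pics/top3.png")[185:250,395:475]
cv2.imwrite("pics/c3.png",cv2.resize(np.hstack([a,b]),None,fx=5,fy=5,interpolation=cv2.INTER_CUBIC))
E
```

```text
time: 4.9
position: [0.5316, -0.2577, 0.1304]
tcp_rot: [-90.2, -0.1, 85.2]
contact_force: [1.6, 5.1, 1.8]
gripper_width: 0.023
t 4.9 pos [ 0.5316 -0.2577  0.1304] yaw 85.24 F [1.6 5.1 1.8] w 0.023
shift tool [-0.0025  0.0004  0.0014] twist 0.0008
```

View pics/c3.png

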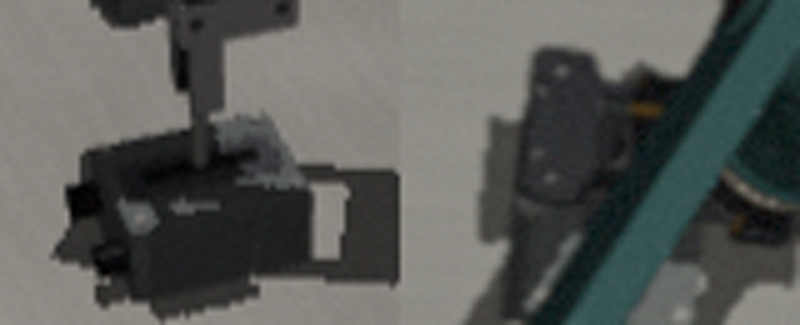

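View pics/wrist3.png

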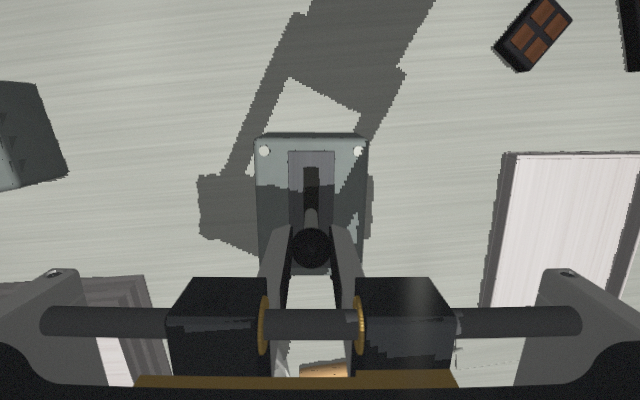

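```bash
python3 - <<'E'
from h import *
st=bot.state();print(st["time"])
c=onz("wrist",(310.5,247),.130); print(c)
for z in (.13,.10,.08,.06): print(z,proj("wrist",[c[0],c[1],z])[0].round(1))
a=cv2.imread("pics/wrist3.png")[120:280,240:380]
cv2.imwrite("pics/c3b.png",cv2.resize(a,None,fx=4,fy=4,interpolation=cv2.INTER_CUBIC))
E
python3 -m creep '[[0.1,0.001,0,0,0],[0.1,0.002,0,0,0],[0.1,0.002,0,0,0],[0.1,0.002,0,0,0],[0.1,0.002,0,0,0],[0.1,0.002,0,0,0],[0.1,0.002,0,0,0],[0.1,0.002,0,0,0]]'
```

```text
5.05
[ 0.52776435 -0.25878415  0.13      ]
0.13 [310.5 247. ]
0.1 [310.4 227.4]
0.08 [310.4 217.2]
0.06 [310.4 208.6]
time: 5.85
position: [0.5301, -0.2572, 0.1303]
tcp_rot: [-90.0, 0.1, 85.2]
contact_force: [1.4, -3.8, 1.9]
gripper_width: 0.023
```

View pics/c3b.png

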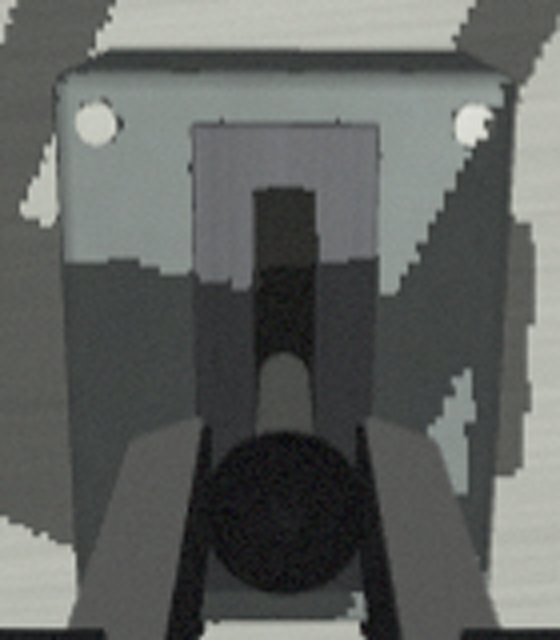

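```bash
python3 -m creep '[[0.1,-0.001,0,0,0],[0.1,-0.001,0,0,0],[0.1,-0.001,0,0,0],[0.1,-0.001,0,0,0],[0.1,-0.001,0,0,0],[0.1,-0.001,0,0,0],[0.1,-0.001,0,0,0],[0.1,-0.001,0,0,0]]'; python3 -m creep '[[0.1,0,0.0004,-0.0075,0],[0.1,0,0.0015,-0.0149,0],[0.1,0,0.0034,-0.0222,0],[0.1,0,0.0059,-0.0292,0],[0.1,0,0.0092,-0.036,0],[0.1,0,0.0131,-0.0424,0],[0.1,0,0.0150,-0.0452,0],[0.1,0,0.0150,-0.0452,0]]'
python3 - <<'E'
from h import *
goto(.573,-.26,.117,85.2)
for n in ["scene","wrist"]: cv2.imwrite(f"pics/{n}4.png",bot.read_camera(n))
a=cv2.imread("pics/scene4.png")[115:185,255:335];b=cv2.imread("pics/wrist4.png")[100:300,230:390]
cv2.imwrite("pics/c4.png",np.hstack([cv2.resize(a,None,fx=5,fy=5)[:350],cv2.resize(b,None,fx=2,fy=2)[:350]]))
E
```

```text
time: 6.65
position: [0.53, -0.2573, 0.1303]
tcp_rot: [-90.0, 0.0, 85.2]
contact_force: [0.5, -2.2, 4.9]
gripper_width: 0.0232
time: 7.45
position: [0.5763, -0.2613, 0.1152]
tcp_rot: [-90.1, 0.0, 85.2]
contact_force: [3.4, -3.6, 3.0]
gripper_width: 0.023
t 7.45 pos [ 0.5763 -0.2613  0.1152] yaw 85.21 F [ 3.4 -3.6  3. ] w 0.023
shift tool [ 0.001  -0.0018  0.0033] twist 0.0003
```

View pics/c4.png

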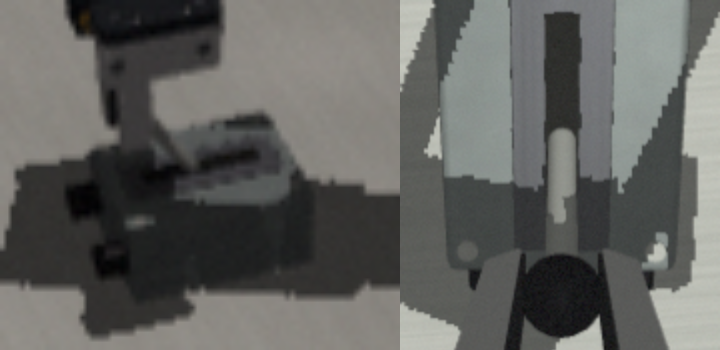

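```bash
python3 -m creep '[[0.1,0.001,0.001,-0.0015,0],[0.1,0.001,0.002,-0.003,0],[0.1,0.001,0.003,-0.0045,0],[0.1,0.001,0.003,-0.0045,0],[0.1,0.001,0.003,-0.0045,0],[0.1,0.001,0.003,-0.0045,0],[0.1,0.001,0.003,-0.0045,0],[0.1,0.001,0.003,-0.0045,0]]'
```

```text
time: 8.35
position: [0.5784, -0.2614, 0.1134]
tcp_rot: [-89.9, 0.1, 85.2]
contact_force: [-1.7, -3.4, 8.8]
gripper_width: 0.0234
```

```bash
python3 -m creep '[[0.3,0,0,0,0],[0.5,0,0,0,0],[0.6,0,0,0,0],[0.7,0,0,0,0],[0.7,0,-0.02,0,0],[0.8,0,-0.05,0,0],[0.9,0,-0.08,0,0],[1,0,-0.11,0,0]]' 20;  python3 - <<'E'
from h import *
goto(.5145,.2087,.225,14.15)
for n in ["scene","wrist"]: cv2.imwrite(f"pics/{n}5.png",bot.read_camera(n))
print(find("wrist","lever_ball"))
E
```

```text
time: 9.15
position: [0.5792, -0.2598, 0.2223]
tcp_rot: [-89.9, -0.1, 85.2]
contact_force: [-0.2, -0.8, 0.2]
gripper_width: 0.0805
t 9.15 pos [ 0.5792 -0.2598  0.2223] yaw 85.22 F [-0.2 -0.8  0.2] w 0.0805
shift tool [ 0.4615 -0.002   0.1035] twist 1.2404
[(0.95, array([ 0.5663, -0.2635,  0.1189])), (0.72, array([ 0.7265, -0.3411,  0.0255]))]
```

View pics/wrist5.png

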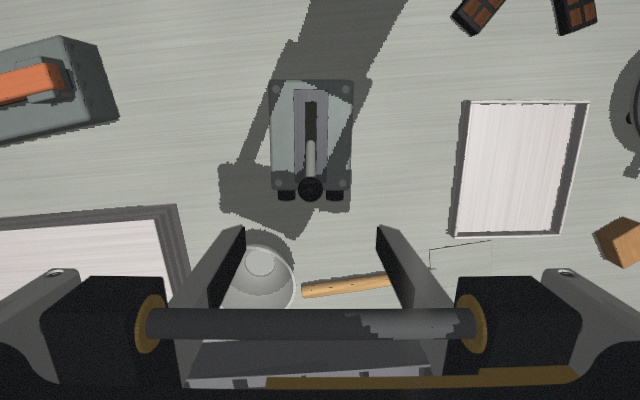

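```bash
python3 - <<'E'
from h import *
print(onz("wrist",(310.5,189),.117))
for th in (.45,.5,.55,.6): 
  d=.075*np.sin(th); print(th,proj("wrist",[.530+d*.9965,-.2585-d*.0833,.055+.075*np.cos(th)])[0].round(1))
E
python3 -m creep '[[1,0.045,0,0.010,0.13],[1,0.09,0,0.020,0.26],[1,0.135,0,0.030,0.39],[1,0.18,0,0.040,0.52],[1,0.225,0,0.050,0.65],[1,0.27,0,0.060,0.78],[1,0.315,0,0.071,0.91],[1,0.36,0,0.081,1.04]]';  python3 - <<'E'
from h import *
goto(.5145,.2087,.225,14.15)
E
```

```text
[ 0.57063756 -0.26134025  0.117     ]
0.45 [309.9 181.9]
0.5 [309.9 185. ]
0.55 [309.9 187.9]
0.6 [309.9 190.7]
time: 10.1
position: [0.5272, 0.1069, 0.2193]
tcp_rot: [-89.9, 0.2, 25.3]
contact_force: [0.9, 0.4, -0.6]
gripper_width: 0.094
t 10.1 pos [0.5272 0.1069 0.2193] yaw 25.31 F [ 0.9  0.4 -0.6] w 0.094
shift tool [ 0.032  -0.0057  0.0974] twist 0.1947
```

```bash
python3 -m creep '[[1,0.013,0,0.04,0.06],[1,0.026,0,0.08,0.12],[1,0.032,0,0.097,0.195],[1,0.032,0,0.097,0.195],[1,0.032,0,0.097,0.195],[1,0.032,0,0.097,0.195],[1,0.032,0,0.097,0.195],[1,0.032,0,0.097,0.195]]';  python3 - <<'E'
from h import *
goto(.5145,.2087,.225,14.15)
cv2.imwrite("pics/w6.png",bot.read_camera("wrist"))
print(find("wrist","cap_bar"),find("wrist","cap"))
y=np.radians(-75.85);c=np.array([.5145,.2087,0]);u=np.array([np.cos(y),np.sin(y),0])
print(proj("wrist",[c+u*.024+[0,0,.157],c-u*.024+[0,0,.157],c+[0,0,.157]]))
E
```

```text
time: 10.9
position: [0.5162, 0.2053, 0.222]
tcp_rot: [-90.0, -0.0, 14.4]
contact_force: [0.7, 0.4, -0.4]
gripper_width: 0.0942
t 10.9 pos [0.5162 0.2053 0.222 ] yaw 14.35 F [ 0.7  0.4 -0.4] w 0.0942
shift tool [-0.0008 -0.003   0.0037] twist 0.0035
[(0.81, array([0.5145, 0.2194, 0.1246]))] [(0.65, array([0.5129, 0.2183, 0.125 ]))]
[[310.61697063 237.14738677]
 [310.88583124 179.47701801]
 [310.74773719 209.1273867 ]]
```

View pics/w6.png

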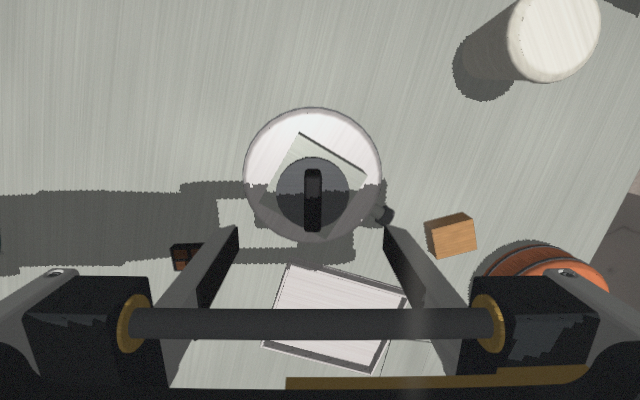

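Run:
```python
from h import *
im=cv2.imread("pics/w6.png")[100:250,240:390]
im=cv2.convertScaleAbs(im,alpha=1.6,beta=15)
cv2.imwrite("pics/w6c.png",cv2.resize(im,None,fx=4,fy=4,interpolation=cv2.INTER_CUBIC))
```

```text
(no output)
```

View pics/w6c.png

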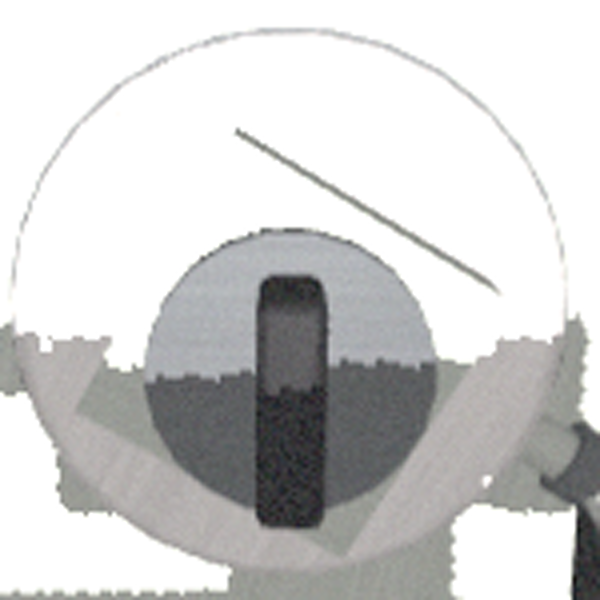

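Run:
```python
from h import *
print(bot.state()["position"],bot.state()["time"])
print(onz("wrist",(312.75,203),.157),onz("wrist",(312.75,231.3),.157),onz("wrist",(312.75,175),.157),onz("wrist",(312.75,193.5),.125))
print(proj("wrist",bot.state()["position"]-[0,0,.065]))
```

```text
[0.51607655 0.20588705 0.22213477] 11.05
[0.51476134 0.21400293 0.157     ] [0.52076203 0.19081738 0.157     ] [0.50914059 0.23572509 0.157     ] [0.51529788 0.21289756 0.125     ]
[[311.79200661 212.91261338]]
```

Run:
```python
from h import *
p=bot.camera_params("wrist");T=np.linalg.inv(p["T_tool_cam"])
P=np.array([[s*.047,.019,z] for s in(-1,1) for z in(-.008,.008)]);P=np.vstack([P,[[s*.047,y,.008] for s in (-1,1) for y in (0,-.02)]])
print(cv2.projectPoints(P,cv2.Rodrigues(T[:3,:3])[0],T[:3,3],K(p),np.array(p["D"]))[0][:,0].round(1))
im=cv2.imread("pics/w6.png")[210:350,130:270]
im2=cv2.imread("pics/w6.png")[210:350,350:490]
im=cv2.convertScaleAbs(np.hstack([im,im2]),alpha=2,beta=15)
cv2.imwrite("pics/w6d.png",cv2.resize(im,None,fx=2.8,fy=2.8,interpolation=cv2.INTER_CUBIC))
```

```text
[[240.2 247.7]
 [238.6 224.9]
 [384.  247.7]
 [385.7 224.9]
 [231.  237.1]
 [221.2 252.9]
 [393.6 237. ]
 [403.9 252.9]]
```

View pics/w6d.png

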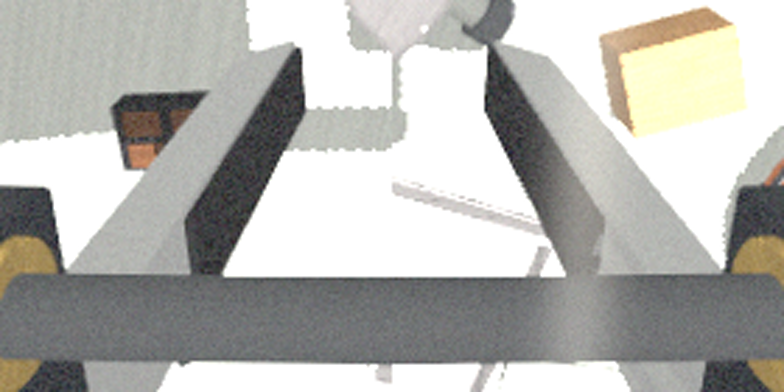

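Run:
```python
from h import *
a=.038
for p,l in [((258,100),(a,-a)),((310,262),(a,a)),((498,235),(-a,a))]:
    w=onz("scene",np.array((320,220))+np.array(p)/6,.107); y=np.radians(-15.85)
    print(w[:2]-Ro.from_euler("z",y).as_matrix()[:2,:2]@np.array(l))
# wrist neck corners z=.107
for p in [(238,130),(498,292),(78,412),(345,552)]:
    print("wr",onz("wrist",np.array((240,100))+np.array(p)/4,.107))
print("drum centre wr",onz("wrist",np.array((240,100))+np.array((290,300))/4,.075), "top",onz("top",np.array((215,175))+np.array((246,272))/6,.075))
print("box scene",[onz("scene",np.array((255,115))+np.array(p)/6,.06) for p in [(160,275),(112,185),(375,230)]])
```

```text
[0.51429426 0.21458829]
[0.51484018 0.21499513]
[0.51815952 0.21423811]
wr [0.49084229 0.26032626 0.107     ]
wr [0.55855448 0.23933213 0.107     ]
wr [0.46949587 0.18616828 0.107     ]
wr [0.54120306 0.16691827 0.107     ]
drum centre wr [0.51389127 0.21880592 0.075     ] top [0.51544642 0.21093203 0.075     ]
box scene [array([ 0.59136217, -0.21795524,  0.06      ]), array([ 0.58677943, -0.2957772 ,  0.06      ]), array([ 0.47774171, -0.2045449 ,  0.06      ])]
```

```bash
python3 -c "
from h import *
goto(.515,.2115,.148,14.15)"; python3 -m creep '[[1,0.001,0.01,0.003,0.003],[0.9,0.001,0.03,0.006,0.003],[0.8,0.001,0.05,0.006,0.003],[0.7,0.001,0.065,0.006,0.003],[0.6,0.001,0.074,0.006,0.003],[0.5,0.001,0.074,0.006,0.003],[0.4,0.001,0.074,0.006,0.003],[0.4,0.001,0.074,0.006,0.003]]' 20;  python3 - <<'E'
from h import *
goto(.515,.2115,.148,14.15)
im=bot.read_camera("wrist")
cv2.imwrite("pics/w7.png",im)
cv2.imwrite("pics/w7c.png",cv2.convertScaleAbs(cv2.resize(im[150:330,230:400],None,fx=3.3,fy=3.3,interpolation=cv2.INTER_CUBIC),alpha=1.8,beta=20))
E
```

```text
t 11.05 pos [0.5161 0.2059 0.2221] yaw 14.39 F [-0.  -0.2  0.3] w 0.0938
shift tool [0.0003 0.0741 0.0057] twist 0.0042
time: 11.85
position: [0.5161, 0.2127, 0.1493]
tcp_rot: [-90.0, -0.1, 14.3]
contact_force: [0.6, 0.7, -0.6]
gripper_width: 0.0414
t 11.85 pos [0.5161 0.2127 0.1493] yaw 14.26 F [ 0.6  0.7 -0.6] w 0.0414
shift tool [-0.0013  0.0013 -0.0009] twist 0.0019
```

View pics/w7c.png

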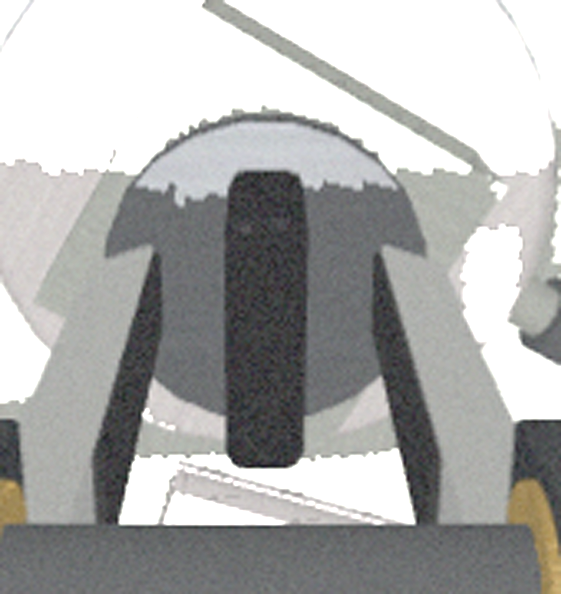

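Run:
```python
from h import *
p=bot.camera_params("wrist");T=np.linalg.inv(p["T_tool_cam"])
pr=lambda P:cv2.projectPoints(np.array(P,float),cv2.Rodrigues(T[:3,:3])[0],T[:3,3],K(p),np.array(p["D"]))[0][:,0].round(1)
print("tips",pr([[-.0207,.019,.008],[-.0207,.019,-.008]]), "obs (277.9,225.2),(278.5,250)")
for dz in (0,.003,.006):
  for h in (.1485,): print(dz,pr([[0,h-.125,dz+.033],[0,h-.125,dz-.033],[0,h-.157,dz+.024],[0,h-.157,dz-.024],[0.033,h-.125,dz]]).tolist())
print("obs disc 183.9, 276.7; bar top near ~?, far",150+467/3.3)
```

```text
tips [[279.7 225. ]
 [280.4 247.8]] obs (277.9,225.2),(278.5,250)
0 [[312.2, 185.2], [312.0, 277.9], [312.5, 216.1], [312.3, 293.9], [362.1, 233.7]]
0.003 [[312.2, 180.5], [312.0, 274.1], [312.5, 210.8], [312.3, 289.4], [362.3, 229.5]]
0.006 [[312.2, 175.9], [312.0, 270.2], [312.5, 205.4], [312.3, 284.9], [362.5, 225.2]]
obs disc 183.9, 276.7; bar top near ~?, far 291.5151515151515
```

```bash
python3 -m creep '[[0.35,0,0.0015,0.0015,0],[0.3,0,0.0015,0.0015,0],[0.2,0,0.0015,0.0015,0],[0.1,0,0.0015,0.0015,0],[0.05,0,0.0015,0.0015,0],[0.05,0,0.0015,0.0015,0],[0.05,0,0.0015,0.0015,0],[0.05,0,0.0015,0.0015,0]]' 40;  python3 - <<'E'
from h import *
goto(.515,.2142,.148,14.15)
im=bot.read_camera("wrist")
cv2.imwrite("pics/w8c.png",cv2.convertScaleAbs(cv2.resize(im[150:330,230:400],None,fx=3.3,fy=3.3,interpolation=cv2.INTER_CUBIC),alpha=1.8,beta=20))
E
```

```text
time: 12.7
position: [0.5152, 0.2141, 0.1466]
tcp_rot: [-90.0, -0.0, 14.3]
contact_force: [0.8, 0.0, 0.3]
gripper_width: 0.0137
t 12.7 pos [0.5152 0.2141 0.1466] yaw 14.27 F [0.8 0.  0.3] w 0.0137
shift tool [-0.0002 -0.0014  0.0002] twist 0.002
```

View pics/w8c.png

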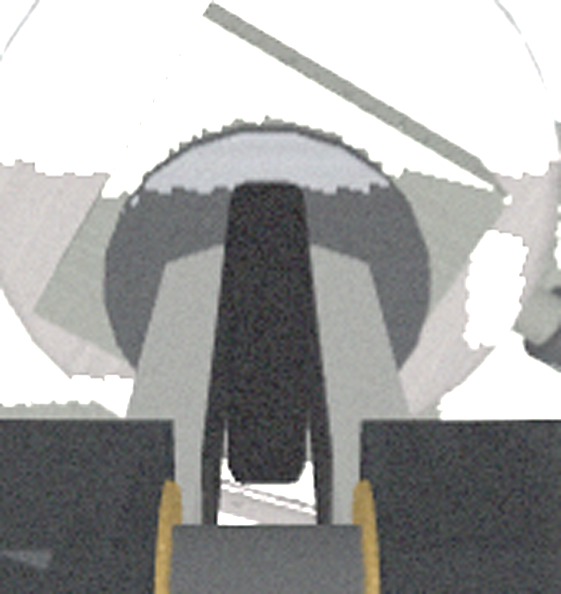

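```bash
python3 -m creep '[[0,0,0.002,0,0],[0,0,0.004,0,0],[0,0,0.006,0,0],[0,0,0.007,0,0],[0,0,0.0085,0,0],[0,0,0.0085,0,0],[0,0,0.0085,0,0],[0,0,0.0085,0,0]]' 50;  python3 -c "
from h import *
goto(.515,.2142,.138,14.15)"
```

```text
time: 13.55
position: [0.5153, 0.2141, 0.1409]
tcp_rot: [-90.0, -0.1, 14.3]
contact_force: [-2.2, -0.6, 10.3]
gripper_width: 0.0136
t 13.55 pos [0.5153 0.2141 0.1409] yaw 14.27 F [-2.2 -0.6 10.3] w 0.0136
shift tool [-0.0002  0.0029  0.0002] twist 0.0021
```

```bash
python3 -m creep '[[0,0,0.001,0,0],[0,0,0.002,0,0],[0,0,0.003,0,0],[0,0,0.003,0,0],[0,0,0.003,0,0],[0,0,0.003,0,0],[0,0,0.003,0,0],[0,0,0.003,0,0]]' 50;  python3 - <<'E'
from h import *
goto(.515,.2142,.138,14.15)
im=bot.read_camera("wrist")
cv2.imwrite("pics/w9c.png",cv2.convertScaleAbs(cv2.resize(im[150:330,230:400],None,fx=3.3,fy=3.3,interpolation=cv2.INTER_CUBIC),alpha=1.8,beta=20))
goto(.515,.2142,.138,14.15)
E
```

```text
time: 14.35
position: [0.5153, 0.2141, 0.1383]
tcp_rot: [-90.0, -0.1, 14.3]
contact_force: [-2.2, 0.5, 11.0]
gripper_width: 0.0139
t 14.35 pos [0.5153 0.2141 0.1383] yaw 14.27 F [-2.2  0.5 11. ] w 0.0139
shift tool [-0.0002  0.0003  0.0002] twist 0.0021
t 14.4 pos [0.5153 0.2141 0.1383] yaw 14.27 F [-3.3 -0.6 11.2] w 0.0135
shift tool [-0.0002  0.0003  0.0002] twist 0.0021
```

View pics/w9c.png

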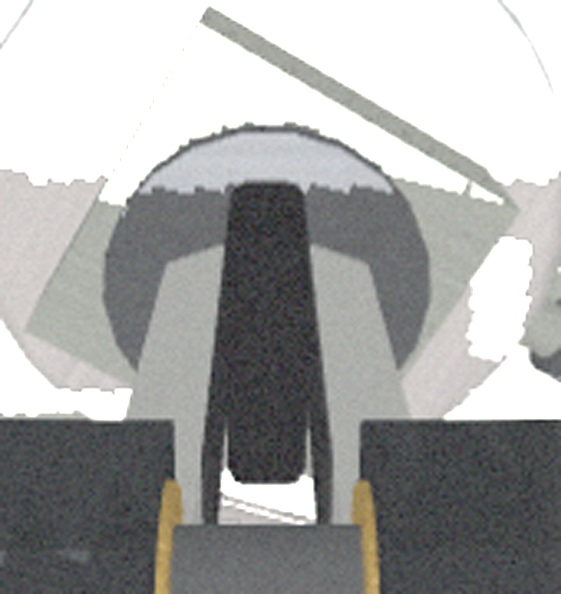

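```bash
python3 -m creep '[[0,0,0,0,-0.08],[0,0,0,0,-0.18],[0,0,0,0,-0.28],[0,0,0,0,-0.38],[0,0,0,0,-0.48],[0,0,0,0,-0.58],[0,0,0,0,-0.68],[0,0,0,0,-0.72]]';  python3 -c "
from h import *
goto(.515,.2142,.138,74.15)
print(bot.state()['torque'])"
```

```text
time: 15.2
position: [0.5162, 0.2147, 0.1387]
tcp_rot: [-90.2, -0.3, 55.7]
contact_force: [-1.0, 0.7, 10.6]
gripper_width: 0.0138
t 15.2 pos [0.5162 0.2147 0.1387] yaw 55.67 F [-1.   0.7 10.6] w 0.0138
shift tool [-0.0011  0.0007  0.0007] twist -0.3225
[0.0352659  0.37004538 0.01440831]
```

```bash
python3 -m creep '[[0,-0.0005,0,0,-0.08],[0,-0.0005,0,0,-0.16],[0,-0.0005,0,0,-0.24],[0,-0.0005,0,0,-0.30],[0,-0.0005,0,0,-0.33],[0,-0.0005,0,0,-0.33],[0,-0.0005,0,0,-0.33],[0,-0.0005,0,0,-0.33]]';  python3 - <<'E'
from h import *
goto(.515,.2142,.138,74.15)
print(bot.state()['torque'])
im=bot.read_camera("wrist")
cv2.imwrite("pics/w10c.png",cv2.convertScaleAbs(cv2.resize(im[150:330,230:400],None,fx=3.3,fy=3.3,interpolation=cv2.INTER_CUBIC),alpha=1.8,beta=20))
E
```

```text
time: 16.0
position: [0.516, 0.2144, 0.1388]
tcp_rot: [-90.3, -0.2, 74.4]
contact_force: [-0.6, 0.1, 9.1]
gripper_width: 0.0138
t 16.0 pos [0.516  0.2144 0.1388] yaw 74.44 F [-0.6  0.1  9.1] w 0.0138
shift tool [-0.0005  0.0008  0.0009] twist 0.0051
[ 0.13315956  0.25602815 -0.0284657 ]
```

View pics/w10c.png

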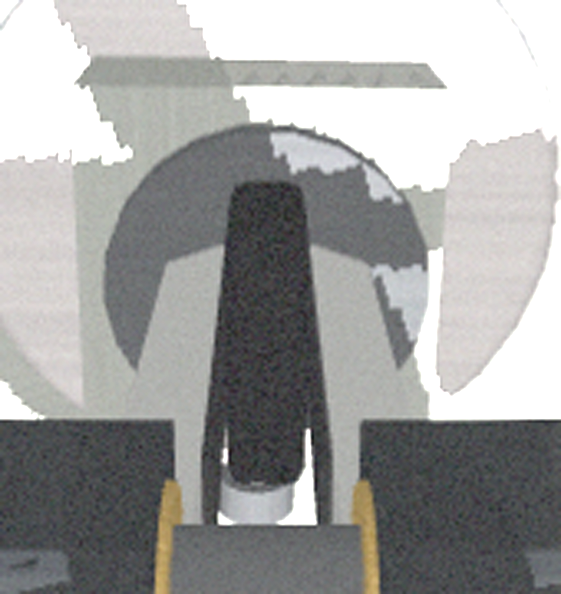

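```bash
python3 -m creep '[[0,0,-0.003,0,0],[0,0,-0.006,0,0],[0,0,-0.009,0,0],[0,0,-0.012,0,0],[0,0,-0.015,0,0],[0,0,-0.018,0,0],[0,0,-0.021,0,0],[0,0,-0.021,0,0]]';  python3 -c "
from h import *
goto(.515,.2142,.138,74.15)
print(bot.state()['torque'])"
```

```text
time: 16.85
position: [0.5139, 0.2132, 0.155]
tcp_rot: [-89.9, 0.1, 74.4]
contact_force: [0.3, -0.3, -1.9]
gripper_width: 0.0137
t 16.85 pos [0.5139 0.2132 0.155 ] yaw 74.42 F [ 0.3 -0.3 -1.9] w 0.0137
shift tool [ 0.0013  0.017  -0.0008] twist 0.0048
[-0.04761905 -0.00704333  0.00847507]
```

```bash
python3 -m creep '[[0,0,-0.008,0,0],[0,0,-0.018,0,0],[0,0,-0.030,0,0],[0,0,-0.042,0,0],[0,0,-0.054,0,0],[0,0,-0.064,0,0],[0,0,-0.070,0,0],[0,0,-0.072,0,0]]';  python3 - <<'E'
from h import *
goto(.599,.006,.20,74.15)
im=bot.read_camera("wrist")
cv2.imwrite("pics/w11.png",im)
E
```

```text
time: 17.65
position: [0.515, 0.2137, 0.2292]
tcp_rot: [-90.1, -0.1, 74.4]
contact_force: [-0.1, 0.1, -2.1]
gripper_width: 0.0138
t 17.65 pos [0.515  0.2137 0.2292] yaw 74.43 F [-0.1  0.1 -2.1] w 0.0138
shift tool [-0.1775  0.0292 -0.1366] twist 0.0049
```

View pics/w11.png

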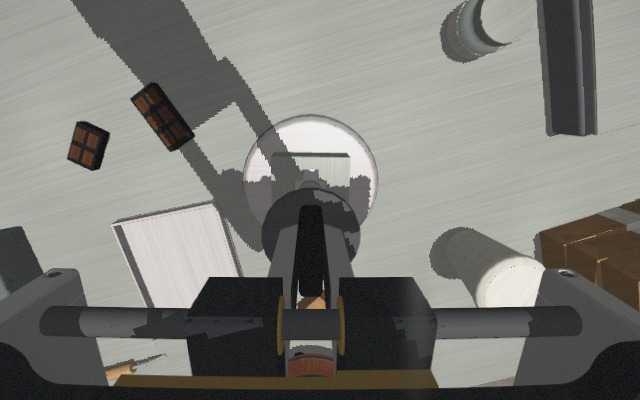

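The cap (311,225) is out of the neck and still in the jaws; the open hole shows just above it. Now to the tray.

```bash
python3 -m creep '[[0,-0.013,0,-0.01,0],[0,-0.038,0,-0.029,0],[0,-0.068,0,-0.052,0],[0,-0.098,0,-0.075,0],[0,-0.128,0,-0.098,0],[0,-0.155,0.01,-0.119,0],[0,-0.171,0.02,-0.131,0],[0,-0.1775,0.029,-0.1366,0]]';  python3 - <<'E'
from h import *
goto(.599,.006,.0575,74.15)
im=bot.read_camera("wrist")
cv2.imwrite("pics/w12.png",im)
E
```

```text
time: 18.5
position: [0.5987, 0.0026, 0.1972]
tcp_rot: [-89.9, 0.1, 74.2]
contact_force: [0.3, 0.2, -2.2]
gripper_width: 0.0135
t 18.5 pos [0.5987 0.0026 0.1972] yaw 74.23 F [ 0.3  0.2 -2.2] w 0.0135
shift tool [0.0036 0.1397 0.0003] twist 0.0013
```

View pics/w12.png

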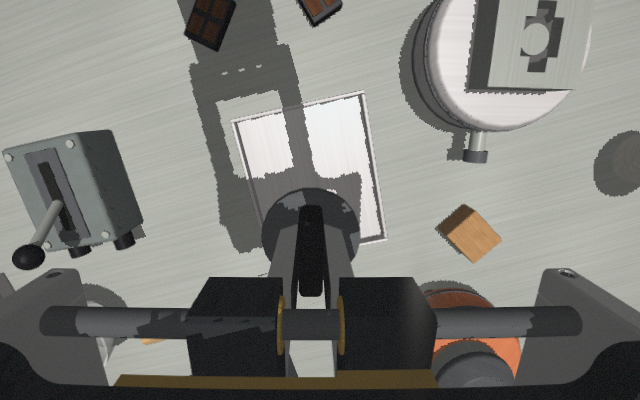

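```bash
python3 -m creep '[[0,0,0.012,0,0],[0,0.001,0.030,0,0],[0,0.002,0.050,0,0],[0,0.003,0.070,0,0],[0,0.003,0.090,0,0],[0,0.003,0.106,0,0],[0,0.003,0.116,0,0],[0,0.003,0.122,0,0]]';  python3 -m creep '[[0,0,0.003,0,0],[0,0,0.006,0,0],[0,0,0.008,0,0],[0,0,0.010,0,0],[0,0,0.012,0,0],[0,0,0.013,0,0],[0,0,0.013,0,0],[0,0,0.013,0,0]]'
python3 - <<'E'
from h import *
goto(.599,.006,.0575,74.15)
cv2.imwrite("pics/w13.png",bot.read_camera("wrist"))
im=bot.read_camera("scene");cv2.imwrite("pics/s13.png",cv2.resize(im[180:260,255:365],None,fx=6,fy=6))
E
```

```text
time: 19.35
position: [0.5987, 0.0099, 0.0758]
tcp_rot: [-89.9, -0.0, 74.5]
contact_force: [0.6, -0.3, -2.3]
gripper_width: 0.0136
time: 20.15
position: [0.5995, 0.0088, 0.0641]
tcp_rot: [-90.0, -0.0, 74.4]
contact_force: [1.5, 0.0, -1.3]
gripper_width: 0.0135
t 20.15 pos [0.5995 0.0088 0.0641] yaw 74.42 F [ 1.5  0.  -1.3] w 0.0135
shift tool [-0.0028  0.0066 -0.0003] twist 0.0048
```

View pics/w13.png

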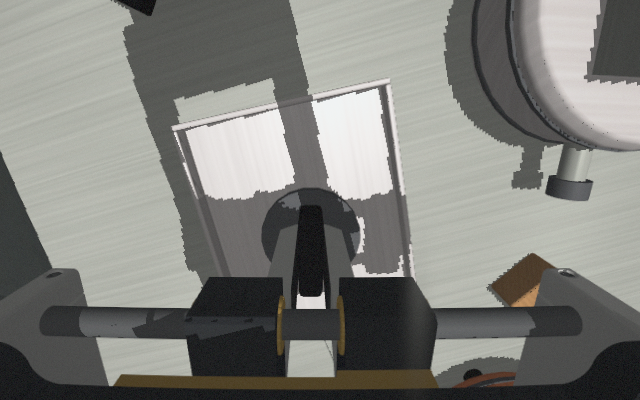

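View pics/s13.png

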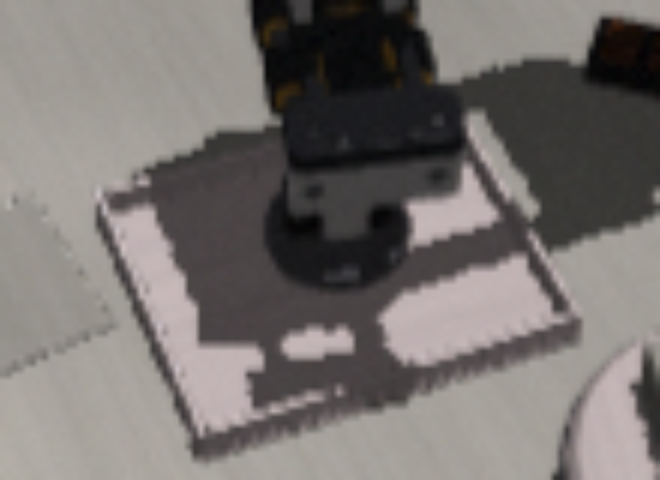

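```bash
python3 -m creep '[[0,0,0.001,0,0],[0,0,0.002,0,0],[0,0,0.003,0,0],[0,0,0.004,0,0],[0,0,0.0045,0,0],[0,0,0.005,0,0],[0,0,0.005,0,0],[0,0,0.005,0,0]]'
```

```text
time: 21.05
position: [0.5995, 0.0088, 0.059]
tcp_rot: [-90.0, -0.0, 74.4]
contact_force: [0.2, -0.8, -1.7]
gripper_width: 0.0135
```

```bash
python3 -m creep '[[0,0,0.0004,0,0],[0,0,0.0008,0,0],[0,0,0.0012,0,0],[0,0,0.0015,0,0],[0,0,0.0015,0,0],[0,0,0.0015,0,0],[0,0,0.0015,0,0],[0,0,0.0015,0,0]]'
```

```text
time: 21.85
position: [0.5995, 0.0088, 0.0576]
tcp_rot: [-90.0, -0.0, 74.4]
contact_force: [-0.7, -0.7, -0.6]
gripper_width: 0.0138
```

```bash
python3 -m creep '[[0,0,0.0004,0,0],[0,0,0.0008,0,0],[0,0,0.001,0,0],[0,0,0.001,0,0],[0,0,0.001,0,0],[0,0,0.001,0,0],[0,0,0.001,0,0],[0,0,0.001,0,0]]'
```

```text
time: 22.65
position: [0.5995, 0.0088, 0.0576]
tcp_rot: [-90.0, -0.0, 74.4]
contact_force: [-2.6, 0.8, 4.7]
gripper_width: 0.0135
```

```bash
python3 -m creep '[[0,0,-0.0003,0,0],[0,0,-0.0004,0,0],[0.16,0,-0.0004,0,0],[0.18,0,-0.0004,0,0],[0.2,0,-0.0004,0,0],[0.25,0,-0.0004,0,0],[0.3,0,-0.0004,0,0],[0.35,0,-0.0004,0,0]]' 10
python3 - <<'E'
from h import *
goto(.599,.006,.2,74.15)
cv2.imwrite("pics/w14.png",bot.read_camera("wrist"))
E
```

```text
time: 23.45
position: [0.5995, 0.0088, 0.0567]
tcp_rot: [-90.0, -0.0, 74.4]
contact_force: [0.0, 0.6, 0.4]
gripper_width: 0.0318
t 23.45 pos [0.5995 0.0088 0.0567] yaw 74.42 F [0.  0.6 0.4] w 0.0318
shift tool [-0.0028 -0.1433 -0.0003] twist 0.0048
```

View pics/w14.png

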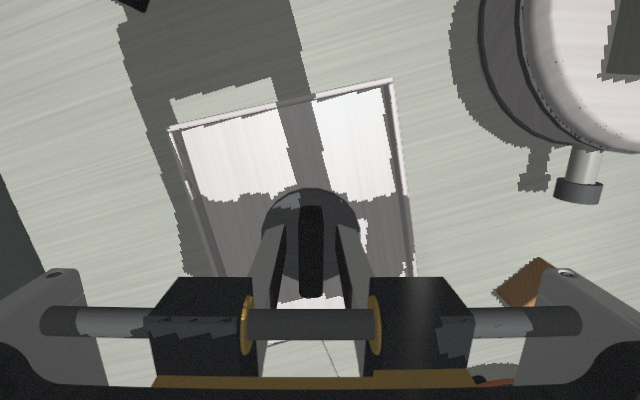

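The cap (310,240) stands between open fingers. Rising straight up and away.

```bash
python3 -m creep '[[0.4,0,0,0,0],[0.45,0,-0.005,0,0],[0.5,0,-0.015,0,0],[0.5,0,-0.03,0,0],[0.5,0,-0.06,0,0],[0.5,0,-0.09,0,0],[0.5,0,-0.12,0,0],[0.5,0,-0.15,0,0]]'; python3 -m creep '[[0.5,0,0,0.02,0],[0.5,0,0,0.06,0],[0.5,0,0,0.10,0],[0.5,0,0,0.14,0],[0.5,0,0,0.18,0],[0.5,0,0,0.21,0],[0.5,0,0,0.22,0],[0.5,0,0,0.22,0]]'
python3 - <<'E'
from h import *
goto(.599,.006,.2,74.15)
for n in ["scene","top","wrist"]: cv2.imwrite(f"pics/{n}15.png",bot.read_camera(n))
a=cv2.imread("pics/scene15.png")[110:310,250:420]
cv2.imwrite("pics/c15.png",cv2.resize(a,None,fx=3,fy=3,interpolation=cv2.INTER_CUBIC))
E
```

```text
time: 24.3
position: [0.5996, 0.0088, 0.2101]
tcp_rot: [-90.1, -0.0, 74.4]
contact_force: [-0.4, 0.1, 0.4]
gripper_width: 0.0471
time: 25.1
position: [0.3875, 0.0681, 0.2086]
tcp_rot: [-90.2, -0.1, 74.5]
contact_force: [-0.9, 0.2, 0.0]
gripper_width: 0.0469
t 25.1 pos [0.3875 0.0681 0.2086] yaw 74.48 F [-0.9  0.2  0. ] w 0.0469
shift tool [-0.0032  0.0094 -0.2204] twist 0.0057
```

View pics/c15.png

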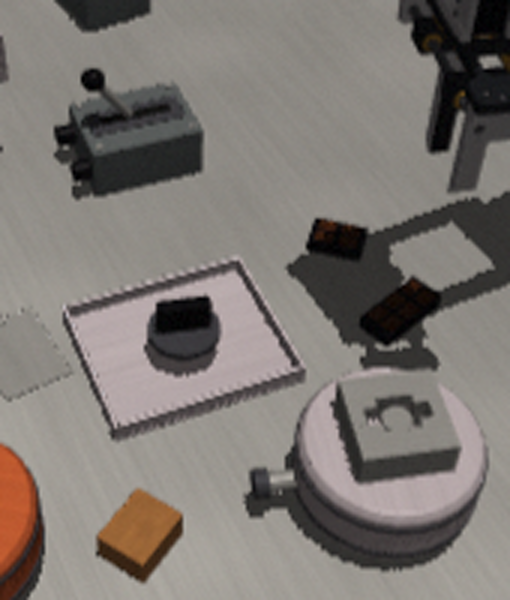

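View pics/top15.png

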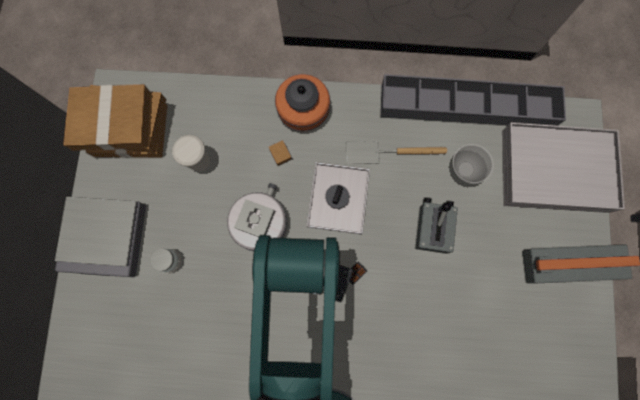

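Run:
```python
from h import *
b=tri([("scene",(280.7,136.7)),("top",(448.5,206.5))]);print(b,proj("scene",b),proj("top",b))
t=cv2.imread("pics/top15.png")[185:255,400:470];w=cv2.imread("pics/wrist15.png")
cv2.imwrite("pics/c16.png",cv2.resize(t,None,fx=6,fy=6,interpolation=cv2.INTER_CUBIC))
for th in (.4,.5,.6):
  d=.075*np.sin(th);X=[.5305+d*.9965,-.2585-d*.0833,.055+.075*np.cos(th)]; print(th,proj("top",X)[0],(proj("top",X)[0]-[400,185])*6)
```

```text
[ 0.57384759 -0.26752152  0.11156373] [[279.92079234 136.42409933]] [[447.89046224 207.29428557]]
0.4 [446.55403937 211.89985621] [279.3242362  161.39913726]
0.5 [446.4509126  209.45242138] [278.70547559 146.71452826]
0.6 [446.26296537 207.21532513] [277.5777922  133.29195076]
```

View pics/c16.png

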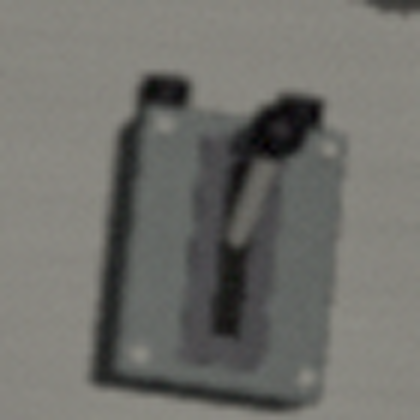

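```bash
python3 -c "
from station import bot
print(bot.finish_job())"
```

```text
the job is handed in; nothing more can be done
None
```

The job was completed in the order asked and handed in at about 25 s of robot time. No verdict was reported.

**What I did**
- **Switch:** I gripped the lever ball and moved it to upright, where it stayed for about 2 s. I then pushed it to the far side until the force rose at the end stop.
- **Cap:** I pressed it down about 8 mm, turned it 60° counter-clockwise, lifted it out and set it down near the tray's centre. Contact was about 5 N before I let go.

**Last checks**
- **Lever:** The ball's position in the top picture matches 0.6 rad, fully over.
- **Cap:** It stands upright on its stem in the tray, and the neck is open.
- **Other things:** The bystanders I could see look unmoved. The arm partly hid the two moulds in the top view, but the scene view shows both in place.
- **Gripper:** It is clear of everything, and the force reading is about 0.

**Disagreements**
- **Cameras:** The cameras differed by 5–6 mm on the tank's y position (top 0.209, wrist and scene about 0.214). I used the fingertips as the reference in a close-up; the grasp then showed no side force.
- **Turn stop:** I felt no clear stop at the end of the cap's turn. The neck lined up with the gripper in the picture, and the cap came out carrying only its own weight.

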